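# Load a jar tray through the sprung gate of the kiln bay

## Robot

A 6-joint arm with a two-finger parallel gripper is mounted at the origin on the work surface. World frame = base frame: x ahead of the robot, y to its left, z up, the work surface at z = 0. Lengths are in m, angles in rad, forces in N, time in s.
With the tool pointing down it reaches from about 0.3 to 0.875 m from the base axis. Payload 4.2 kg.
Tool frame: the origin (TCP) lies midway between the tips of the shut fingers; the grasp point (between the pads) lies 19 mm behind it; z points along the fingers, y is the line along which they close (so a half turn about z gives the same grasp; the last joint's range is limited). The gripper opens to 85 mm and grips with 20 to 120 N. Pads are 22 mm wide; open, the fingers measure 114 mm over their backs; the gripper's body (76 mm by 85 mm) begins 54 mm behind the grasp point. The pads swing forward as they close: fully open they stand 13 mm farther back than shut.
Start: joints at [-1.348, 0.32, 1.565, -0, 1.257, -0.02], TCP at [0.138, -0.558, 0.231] pointing down, gripper open.
Joint ranges: [-3.11, 3.11], [-0.84, 2.01], [0.21, 2.61], [-1.34, 4.49], [0.05, 2.63], [-2.56, 2.56]. Speed limits (rad/s): [2.57, 2.57, 3.14, 3.14, 3.14, 3.14].

## Interface

Orientations are given as a rotation vector (axis times angle).
In Python, from plant import * gives the robot as it stands.
- The arm moves only by the tool jog_arm, never from a script. Its argument "deltas" is a list that holds one entry, the list of rows, each a list of 7 numbers: the turn, a rotation vector about the tool's x, y, z in degrees, then the shift along the tool's x, y, z in mm, then the opening, from 0 (shut) to 1 (fully open). A call has 1 to 10 rows; each row shifts and turns the commanded pose from where the row before left it, along the tool's axes as they then stand; what a row does not reach is not made up. A row lasts 1/10 s, in which the tool goes at most 50 mm and 8.59 degrees, less where a joint would pass 70% of its speed; a pose out of reach is approached as far as the arm can. A call with a gripper value outside its range is refused whole. The fingers move at their own pace and stop on an object; the grip force is fixed at half the most. Time passes only in rows, so rows that do not move let the fingers close. It gives the time, the measured TCP pose, the force, the opening and the grip force at its end, in the units of the state.
- read_state(): the state, without advancing time (a new reading comes with each control period).
- snapshot(name): name is "side" or "top" or "wrist"; returns the picture (420x560x3 uint8, red, green, blue); there is no depth.
- camera_params(name): a dict with "camera_matrix" (3x3 intrinsics, pixels), "camera_from_world" (4x4, takes a point from world to camera coordinates); the wrist camera has in their place "tool_from_camera" (4x4, takes a point from camera to tool coordinates, whose origin is the TCP and whose axes are the flange's). Camera axes: x right, y down, z forward; pixel columns grow to the right and rows downward; lengths in m; the calibration is good to about 2 mm. A picture is of the moment at which its call begins: read the wrist's pose just before it. camera_params takes no time and is no camera call.
- sign_off(): hands the job in; it is judged then, once.
Trained networks look in the newest picture that a camera, given by its name, has taken for a name from the list of things; names that differ only in an ending like _2 or _b are one class to them, and where a whole thing is asked for, a point or a joint stands for the part that bears it (a point fixed in the world has none). Each returns a list of dicts, best first, with "confidence" (0 to 1); they miss things now and then, are a little off and sometimes report something else, mostly with a low value. They report only what shows in the picture. A call takes as long as a camera call.
- boxes_of(camera, thing): "pixel" ([column, row] in pixels, amid what is visible of it).
- cut_out(camera, thing): "pixels" (420x560 bool, what is visible of it) and "pixel" ([column, row] in pixels, amid what is visible of it).
- place_of(camera, thing): "pixel" ([column, row] in pixels: a listed point, or the origin of a listed thing).
The state is a dict: "time": time; "joints": joint angles; "qvel": joint speeds; "effort": joint torques, N m; "tcp_pos": TCP position; "tool_rot": TCP orientation; "ft_force": force on the tool from outside, world axes, zero at the start; "wrist_torque": the same for the moment, N m; "gripper_width": finger opening in m; "gripper_force": force on a finger pad.
Only numpy, scipy, OpenCV 4.12 (cv2) and the standard library are available. Lean on these libraries where they do the work, as an engineer would, in place of code of your own. Each camera call takes 0.05 s, during which the arm holds its last target. There are 200 camera calls.

## Task

Stand the terracotta jar gently on the cork pad of the wooden tray. Then, without lifting the tray off the bench, slide it nose first through the orange sprung gate into the blue bay, press it firmly but gently against the red sprung stop pad inside (about 10 N on the pad beyond the drag of sliding, for half a second or so), and let go so that the tray stays resting against the pad with the gate shut behind it and the jar still standing. Never shove the tray hard against the gate, bay or stop, and leave the white and blue jars standing where they are.

Things in the scene. Friction and masses are not known exactly. Their poses are not given: they have to be found in the camera images.
- jar: Terracotta jar, 104 mm tall, 0.2 to 0.4 kg: foot 50 mm across, belly 66 mm across at 35 mm height, straight collar 40 mm across from 74 mm up to the top (grip it there). Starts upright in one of three places on a ware board (100 mm wide, 360 mm long, its length roughly along world y) whose top is 40 mm above the bench. Origin: centre of its underside; z up.
- jar_white: White jar of the same shape, on the ware board; a bystander. The three jars stand in a row along the board, about 115 mm apart.
- jar_blue: Blue jar of the same shape, on the ware board; a bystander.
- tray: Loose wooden tray on the bench before the gate, roughly in line with the bay; 160 mm long (x), 100 mm wide (y), 0.35 kg; walls 5 mm thick, 40 mm high; floor 6 mm thick. With the jar it slides at 4 to 11 N. Origin: centre of its underside. +x points to the nose at x = +80 mm (front face 46 mm wide, corners bevelled about 45 degrees); tail at -80 mm.
- pad (a point): Centre of the round flat cork pad (70 mm across) on the tray's floor, 22 mm ahead of the tray's origin and 6 mm above the bench.
- handle (a point): Grip point on the tray's upright dark fin handle, 58 mm behind the tray's origin and 85 mm above the bench. The fin is 14 mm thick along the tray's y, 30 mm long along its x and reaches 100 mm above the bench. Axes as the tray's.
- bay: Blue open-topped bay fixed on the bench, 50 mm high, no floor (the tray slides on the bench). Origin: on the bench under the middle of the shut gate; +x points into the bay, the way the tray goes. Gate posts (54 mm high) leave an opening 128 mm wide; the side walls stand 148 mm apart inside; the back wall is at x = 296 mm.
- stop: Dark bracket, 284 mm along the bay's x, with a rod that carries the red stop pad (32 mm across, centre 24 mm high) towards the gate. The rod is set anew each time and not measured: the pad's face waits anywhere from 216 to 252 mm along the bay's x, to be seen or felt. Sprung: gives from 3 N, 1.5 N more per mm, damped (0.2 N per mm/s), ends after 10 mm (18 N).
- gate_left (a joint): Angle of the orange gate leaf on the bay's +y side; 0 shut, opens only inward (to the bay's +x), to 1.6 rad. 60 mm long, 45 mm high, hinged upright at the bay's x = 0, y = 62 mm. A spring shuts it (0.024 N m shut, 0.07 wide open); passing both leaves takes a few newtons. They can shut only once the tray's tail is over 60 mm along the bay's x.
- gate_right (a joint): The same for the leaf on the bay's -y side (hinge at y = -62 mm); 0 shut, grows as it opens inward.

How it is judged:
On the way, in this order (a step that is already met when the one before it is completed fails the run):
1. the terracotta jar stands released on the cork pad (centre within 22 mm) while the tray is still outside the gate (horizontal distance between jar and pad below 0.022 m and z of jar in the frame of tray below 0.014 m and angle between jar's own z axis and vertical below 0.12 rad and contact force between the fingers and jar below 0.1 N and linear speed of jar below 0.03 m/s and x of tray in the frame of bay below -0.05 m), for 0.3 s.
2. the tray holds both gate leaves open, jar aboard (horizontal distance between jar and pad below 0.022 m and z of jar in the frame of tray below 0.014 m and angle between jar's own z axis and vertical below 0.12 rad and value of joint each of gate_left, gate_right above 0.7 rad and x of tray in the frame of bay above -0.03 m), for 0.1 s.
3. the tray is pressed against the sprung stop with more than 5 N for 0.3 s (horizontal distance between jar and pad below 0.022 m and z of jar in the frame of tray below 0.014 m and angle between jar's own z axis and vertical below 0.12 rad and contact force between tray and stop above 5 N), for 0.3 s.
At the end, for the whole second after the job is handed in: The tray rests flat inside the bay, touching the red stop pad (contact over 0.2 N), in line with the bay within 0.15 rad; both gate leaves are shut (below 0.06 rad); the terracotta jar stands upright within 22 mm of the centre of the cork pad; everything is at rest and let go (horizontal distance between jar and pad below 0.022 m and z of jar in the frame of tray below 0.014 m and angle between jar's own z axis and vertical below 0.12 rad and x of tray in the frame of bay above 0.125 m and height (world z) of tray below 0.006 m and angle between tray's own z axis and vertical below 0.06 rad and angle between the x axis of tray and the x axis of bay, either way round below 0.15 rad and contact force between tray and stop above 0.2 N and value of joint each of gate_left, gate_right below 0.06 rad and linear speed of each of tray, jar below 0.01 m/s).
It fails at once if the tray is pushed against the bay, its gate or its stop with more than 20 N (contact force between tray and bay above 20 N).
It fails at once if the tray is lifted more than 15 mm off the bench (height (world z) of tray above 0.015 m).
It fails at once if the jar is put down or knocked hard: more than 40 N between jar and tray (contact force between jar and tray above 40 N).
It fails at once if the terracotta jar is tipped over (angle between jar's own z axis and vertical above 0.6 rad).
It fails at once if the white or the blue jar is moved more than 30 mm or tipped (distance of any of jar_white, jar_blue from where it was at the start of the episode above 0.03 m or angle between any of jar_white, jar_blue's own z axis and vertical above 0.3 rad).
It also fails if it takes over 72 s, if anything falls off the work surface, if the arm or the gripper's body presses on something with over 40 N, if the wrist force passes 120 N, or if a joint passes its speed limit or range.

## Working session

There is one attempt and no reset: what is moved stays moved. The work goes in short steps, Python scripts to look and compute and a tool call to move; the robot and the scene stay as the last step left them, time stands still between calls to the robot, and variables do not carry over. Pictures are saved under pics/ and viewed, at most 10 in all, crops included, and the job is handed in when it is done.

Besides the shell and the picture viewer there is one more tool, called after "Request:" as name(argument=value, ...) on one line, values as JSON. jog_arm: Moves the arm, as the interface text tells. Its arguments: {"type":"object","properties":{"deltas":{"type":"array"}},"required":["deltas"]}

```bash
mkdir -p pics
cat > h.py <<'E'
from plant import *
import numpy as np, cv2
from scipy.spatial.transform import Rotation as R
def ray(cam,px):
    p=camera_params(cam); K=np.array(p["camera_matrix"]); d=np.linalg.inv(K)@[px[0],px[1],1]
    if "camera_from_world" in p: T=np.linalg.inv(np.array(p["camera_from_world"]))
    else:
        s=read_state(); T=np.eye(4); T[:3,:3]=R.from_rotvec(s["tool_rot"]).as_matrix(); T[:3,3]=s["tcp_pos"]; T=T@np.array(p["tool_from_camera"])
    return T[:3,3],T[:3,:3]@d
def at_z(cam,px,z):
    o,d=ray(cam,px); return o+d*(z-o[2])/d[2]
def proj(cam,P):
    p=camera_params(cam); c=(np.array(p["camera_from_world"])@np.r_[P,1])[:3]; u=np.array(p["camera_matrix"])@c; return u[:2]/u[2]
def save(cam,name):
    im=snapshot(cam); cv2.imwrite(f"pics/{name}.png",im[:,:,::-1]); return im
E
python3 - <<'E'
from h import *
np.set_printoptions(precision=4,suppress=True)
s=read_state(); print(s["tcp_pos"],R.from_rotvec(s["tool_rot"]).as_matrix())
ims=[save(c,c+"0") for c in("top","side")]
for t,z in [("jar",.04),("jar_white",.04),("jar_blue",.04),("tray",0),("pad",.006),("handle",.085),("bay",0),("stop",.024)]:
    for c in("top","side"):
        for r in place_of(c,t)[:1]: print(t,c,np.array(r["pixel"]),round(r["confidence"],2),at_z(c,r["pixel"],z))
E
```

```text
[ 0.1382 -0.5576  0.2305] [[ 0.9707  0.2405 -0.0004]
 [ 0.2405 -0.9707  0.0017]
 [ 0.     -0.0018 -1.    ]]
jar top [219.4 290.9] 0.81 [0.4091 0.2068 0.04  ]
jar side [212.6 181.7] 0.8 [0.4058 0.1926 0.04  ]
jar_white top [161.8 294.1] 0.84 [0.4021 0.312  0.04  ]
jar_white side [212.5 148. ] 0.75 [0.4   0.316 0.04 ]
jar_blue top [287.5 280.2] 0.83 [0.4298 0.0828 0.04  ]
jar_blue side [340.7 255.4] 0.56 [ 0.6723 -0.0374  0.04  ]
tray top [403.6 172.1] 0.83 [ 0.6446 -0.1423  0.    ]
tray side [331.1 315.6] 0.6 [ 0.6408 -0.1474 -0.    ]
pad top [393.8 175.2] 0.62 [ 0.6367 -0.1218  0.006 ]
pad side [326.6 302.3] 0.83 [ 0.6351 -0.1219  0.006 ]
handle top [446.8 155.7] 0.69 [ 0.6538 -0.2025  0.085 ]
handle side [345.7 320.5] 0.61 [ 0.6501 -0.2031  0.085 ]
bay top [342.8 160. ] 0.92 [ 0.6683 -0.0234  0.    ]
bay side [339.  258.6] 0.97 [ 0.6761 -0.0166  0.    ]
stop top [200.8 158.2] 0.63 [0.6634 0.2537 0.024 ]
stop side [320.1 165.2] 0.8 [0.6676 0.2517 0.024 ]
```

View pics/top0.png

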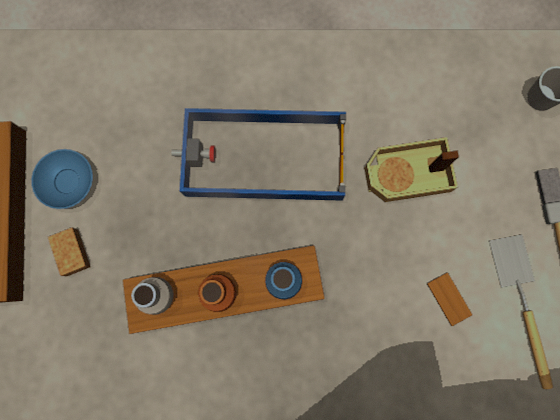

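View pics/side0.png

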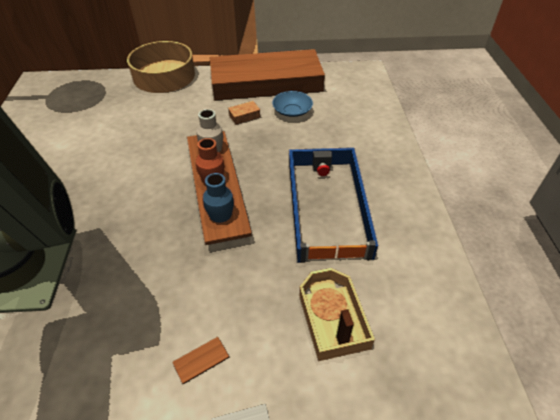

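The top view shows the terracotta jar in the middle of the board (collar about (212,292)). The bay runs along world +y, with its gate at column ~343 and the red pad at about (213,154). The tray sits right of the gate, nose left and about 10° askew, with its fin at about (445,160). The side view agrees.

```bash
cat >> h.py <<'E'
np.set_printoptions(precision=4,suppress=True)
def tri(a,b):
    (o1,d1),(o2,d2)=ray(*a),ray(*b)
    d1=d1/np.linalg.norm(d1); d2=d2/np.linalg.norm(d2)
    t=np.linalg.lstsq(np.c_[d1,-d2],o2-o1,rcond=None)[0]
    p,q=o1+t[0]*d1,o2+t[1]*d2
    return (p+q)/2,np.linalg.norm(p-q)
def best(c,t):
    r=place_of(c,t); return r[0]["pixel"] if r else None
E
python3 - <<'E'
from h import *
print(camera_params("wrist"))
im=cv2.imread("pics/top0.png"); si=cv2.imread("pics/side0.png")
hs=cv2.cvtColor(im,cv2.COLOR_BGR2HSV); hs2=cv2.cvtColor(si,cv2.COLOR_BGR2HSV)
for t in("gate_left","gate_right"):
    a,b=best("top",t),best("side",t); print(t,a,b,at_z("top",a,0.0225), at_z("side",b,.0225))
for n,h in(("top",hs),("side",hs2)):
    m=(((h[...,0]<6)|(h[...,0]>172))&(h[...,1]>170)&(h[...,2]>90)).astype(np.uint8)
    k,l,st,ce=cv2.connectedComponentsWithStats(m)
    for i in range(1,k):
        if st[i,4]>15: print(n,st[i],ce[i],at_z(n,ce[i],.024))
    m=((h[...,0]>100)&(h[...,0]<130)&(h[...,1]>120)&(h[...,2]>40)).astype(np.uint8)
    k,l,st,ce=cv2.connectedComponentsWithStats(m); 
    for i in range(1,k):
        if st[i,4]>1500: print("blue",n,st[i],cv2.boxPoints(cv2.minAreaRect(np.argwhere(l==i)[:,::-1].astype(np.float32))))
for px in[(186,109),(345,112),(344,200),(181,196)]: print("corner",at_z("top",px,.05))
for c in("top","side"):
    m=cut_out(c,"jar")[0]["pixels"]; ys,xs=np.where(m); print(c,xs.min(),xs.max(),ys.min(),ys.max())
print("rim",at_z("top",(211.5,292),.144))
a=np.array(best("top","jar"));print(a)
E
python3 -c "
import cv2;i=cv2.imread('pics/top0.png')
cv2.imwrite('pics/crop1.png',cv2.resize(i[100:310,170:470],None,fx=2.6,fy=2.6,interpolation=cv2.INTER_CUBIC))"
```

```text
{'camera_matrix': array([[364.3076,   0.    , 276.4847],
       [  0.    , 364.3076, 207.6523],
       [  0.    ,   0.    ,   1.    ]]), 'tool_from_camera': array([[ 0.0009, -0.9549, -0.2968,  0.0753],
       [ 1.    ,  0.0013, -0.0009,  0.0003],
       [ 0.0013, -0.2968,  0.9549, -0.1433],
       [ 0.    ,  0.    ,  0.    ,  1.    ]])}Traceback (most recent call last):
  File "<stdin>", line 6, in <module>
  File "h.py", line 24, in best
    r=place_of(c,t); return r[0]["pixel"] if r else None
ValueError: it knows: bay, handle, jar, jar_blue, jar_white, pad, stop, tray
```

View pics/crop1.png

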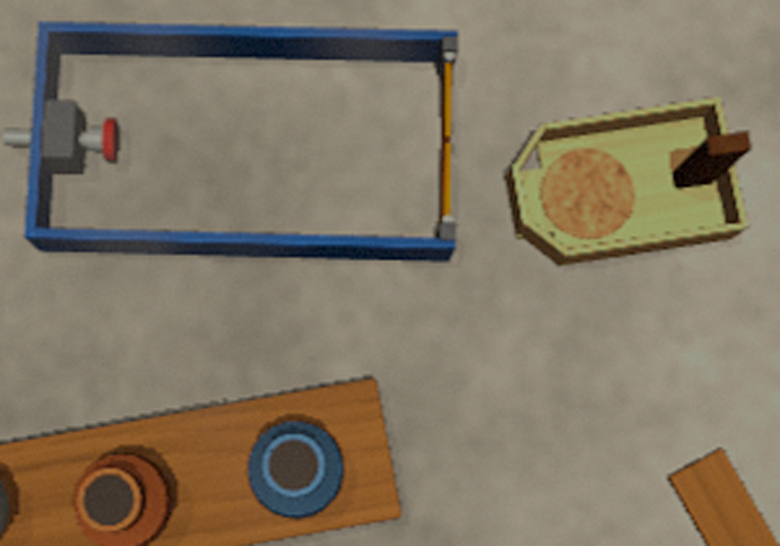

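Request:
jog_arm(deltas=[[[0, 0, -8.5, 30, -20, 0, 1], [0, 0, -8.5, 30, -30, 0, 1], [0, 0, -8.5, 35, -30, 0, 1], [0, 0, -8.5, 40, -15, -5, 1], [0, 0, -8.5, 40, 0, -5, 1], [0, 0, -8.5, 40, 0, -5, 1], [0, 0, -8.5, 40, 0, -5, 1], [0, 0, -8.5, 40, 0, -5, 1], [0, 0, -8, 40, 0, -5, 1], [0, 0, 0, 40, 0, -5, 1]]])

```text
time: 1.9
tcp_pos: [0.2983, -0.193, 0.2666]
tool_rot: [2.22, 2.222, 0.001]
ft_force: [-0.3, 0.2, 0.6]
gripper_width: 0.0849
gripper_force: 0.0
```

The crop shows the rim of the terracotta jar at crop (110,499), the gate hinges at (449,57) and (447,222), the red pad face at (118,140), the cork centre at (587,193), and the fin top at about (728,145).

Run:
```python
from h import *
f=lambda u,v,z:at_z("top",(170+u/2.6,100+v/2.6),z)
for n,u,v,z in[("rim",110,499,.144),("bluerim",294,465,.144),("hingeR?",449,57,.05),("hingeL?",447,222,.05),("c1",42,23,.05),("c2",457,32,.05),("c3",455,243,.05),("c4",28,240,.05),("stopface",118,140,.024),("cork",587,193,.006),("fintop",736,138,.1),("tailL",720,100,.04),("tailR",746,225,.04)]: print(n,f(u,v,z))
```

```text
rim [0.4052 0.2035 0.144 ]
bluerim [0.4275 0.0887 0.144 ]
hingeR? [ 0.7291 -0.019   0.05  ]
hingeL? [ 0.6055 -0.0166  0.05  ]
c1 [0.7539 0.2809 0.05  ]
c2 [ 0.7484 -0.025   0.05  ]
c3 [ 0.5902 -0.0222  0.05  ]
c4 [0.59   0.2837 0.05  ]
stopface [0.6723 0.2257 0.024 ]
cork [ 0.6387 -0.1257  0.006 ]
fintop [ 0.6543 -0.2093  0.1   ]
tailL [ 0.7008 -0.2176  0.04  ]
tailR [ 0.6072 -0.2323  0.04  ]
```

Request:
jog_arm(deltas=[[[0, 0, 0, 40, 5, -5, 1], [0, 0, 0, 40, 10, -5, 1], [0, 0, 0, 40, 15, -5, 1], [0, 0, 0, 40, 15, 0, 1], [0, 0, 0, 40, 15, 0, 1], [0, 0, 0, 40, 10, 0, 1], [0, 0, 0, 40, 10, 0, 1], [0, 0, 0, 30, 5, 0, 1], [0, 0, 0, 10, 5, 0, 1], [0, 0, 0, 0, 0, 0, 1]]])

```text
time: 2.9
tcp_pos: [0.3888, 0.1261, 0.2812]
tool_rot: [2.22, 2.222, -0.001]
ft_force: [0.4, -0.2, -0.0]
gripper_width: 0.0853
gripper_force: 0.0
```

Run:
```python
from h import *
save("wrist","w1")
for t,z in(("jar",.04),("jar_blue",.04)):
    for r in place_of("wrist",t)[:1]: print(t,r["pixel"],r["confidence"],at_z("wrist",r["pixel"],z))
    for r in cut_out("wrist",t)[:1]:
        ys,xs=np.where(r["pixels"]); print(xs.min(),xs.max(),ys.min(),ys.max())
```

```text
jar [291.1, 88.2] 0.87 [0.4022 0.2062 0.04  ]
260 331 53 127
jar_blue [311.3, 199.8] 0.64 [0.4256 0.0895 0.04  ]
283 350 180 258
```

View pics/w1.png

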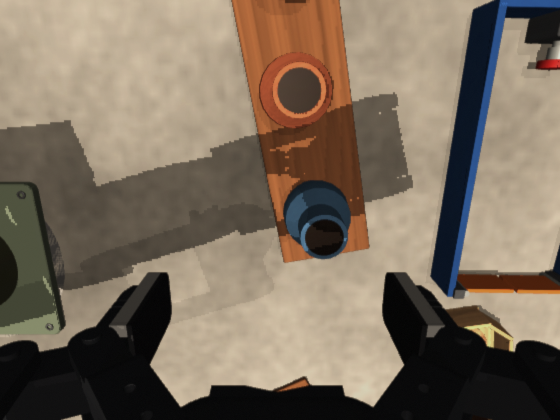

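The wrist view shows the terracotta rim at (299,90). The blue jar stands nearer the gripper, and nothing is in the way of the fingers.

Run:
```python
from h import *
print(at_z("wrist",(299,90),.144),at_z("wrist",(325,237),.144))
```

```text
[0.4044 0.2029 0.144 ] [0.4277 0.0872 0.144 ]
```

Request:
jog_arm(deltas=[[[0, 0, 0, 20, 4, 0, 1], [0, 0, 0, 20, 4, 0, 1], [0, 0, 0, 20, 4, 5, 1], [0, 0, 0, 19, 4, 10, 1], [0, 0, 0, 0, 0, 20, 1], [0, 0, 0, 0, 0, 20, 1], [0, 0, 0, 0, 0, 20, 1], [0, 0, 0, 0, 0, 15, 1], [0, 0, 0, 0, 0, 10, 1], [0, 0, 0, 0, 0, 0, 1]]])

```text
time: 4.15
tcp_pos: [0.4039, 0.2033, 0.1803]
tool_rot: [-2.224, -2.218, 0.004]
ft_force: [-0.5, 0.1, -0.0]
gripper_width: 0.0854
gripper_force: 0.0
```

Request:
jog_arm(deltas=[[[0, 0, 0, 0, 0, 25, 1], [0, 0, 0, 0, 0, 25, 1], [0, 0, 0, 0, 0, 15, 1], [0, 0, 0, 0, 0, 5, 1], [0, 0, 0, 0, 0, 0, 1], [0, 0, 0, 0, 0, 0, 0.4], [0, 0, 0, 0, 0, 0, 0.2], [0, 0, 0, 0, 0, 0, 0.2], [0, 0, 0, 0, 0, 0, 0.2], [0, 0, 0, 0, 0, 0, 0.2]]])

```text
time: 5.15
tcp_pos: [0.4052, 0.2047, 0.1123]
tool_rot: [2.222, 2.219, 0.003]
ft_force: [0.6, -1.3, 6.1]
gripper_width: 0.038
gripper_force: 69.3
```

Request:
jog_arm(deltas=[[[0, 0, 0, 0, 0, -10, 0.2], [0, 0, 0, 0, 0, -20, 0.2], [0, 0, 0, 0, 0, -30, 0.2], [0, 0, 0, 0, 0, -30, 0.2], [0, 0, 0, 0, 5, -30, 0.2], [0, 0, 0, -10, 15, -20, 0.2], [0, 0, 0, -20, 25, -5, 0.2], [0, 0, 0, -35, 30, 0, 0.2], [0, 0, 0, -35, 30, 0, 0.2], [0, 0, 0, -35, 30, 0, 0.2]]])

```text
time: 6.15
tcp_pos: [0.5396, 0.0678, 0.2563]
tool_rot: [-2.222, -2.22, 0.001]
ft_force: [0.5, 0.8, -3.4]
gripper_width: 0.0379
gripper_force: 69.5
```

Request:
jog_arm(deltas=[[[0, 0, 0, -35, 25, 0, 0.2], [0, 0, 0, -35, 20, 0, 0.2], [0, 0, 0, -35, 20, 0, 0.2], [0, 0, 0, -35, 15, 0, 0.2], [0, 0, 0, -30, 12, 0, 0.2], [0, 0, 0, -15, 5, 0, 0.2], [0, 0, 0, -8, 0, 0, 0.2], [0, 0, 0, 0, 0, 0, 0.2], [0, 0, 0, 0, 0, 0, 0.2], [0, 0, 0, 0, 0, 0, 0.2]]])

```text
time: 7.15
tcp_pos: [0.6356, -0.1226, 0.2566]
tool_rot: [-2.221, -2.221, -0.0]
ft_force: [-0.2, 0.6, -2.5]
gripper_width: 0.0375
gripper_force: 69.5
```

Run:
```python
from h import *
print(read_state()["tcp_pos"],read_state()["gripper_width"],read_state()["ft_force"])
save("top","t2"); save("side","s2")
for t,z in [("jar",.19),("tray",0),("pad",.006),("handle",.085)]:
    for c in("top","side"):
        for r in place_of(c,t)[:1]: print(t,c,np.array(r["pixel"]),round(r["confidence"],2),at_z(c,r["pixel"],z))
```

```text
[ 0.6356 -0.1226  0.2566] 0.037478544488534576 [-0.2294  0.552  -2.5311]
jar top [413.5 149.7] 0.78 [ 0.6329 -0.1185  0.19  ]
jar side [334.4 249.5] 0.85 [ 0.6318 -0.1331  0.19  ]
tray top [404.8 173.3] 0.9 [ 0.6422 -0.1445  0.    ]
tray side [332.6 314.9] 0.95 [ 0.6439 -0.1462  0.    ]
pad top [398.7 174.3] 0.78 [ 0.6386 -0.1313  0.006 ]
pad side [329.6 305. ] 0.85 [ 0.6401 -0.1281  0.006 ]
handle top [413.3 148.6] 0.16 [ 0.6667 -0.1428  0.085 ]
handle side [342.9 319.2] 0.85 [ 0.6459 -0.2004  0.085 ]
```

View pics/s2.png

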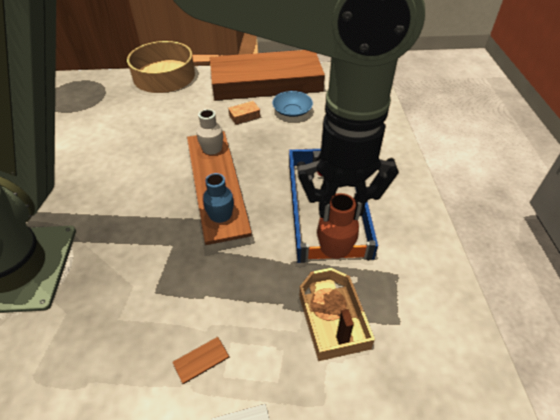

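The side view shows the jar upright in the gripper, above the tray.

Request:
jog_arm(deltas=[[[0, 0, 0, -2, 2, 20, 0.2], [0, 0, 0, 0, 0, 30, 0.2], [0, 0, 0, 0, 0, 30, 0.2], [0, 0, 0, 0, 0, 30, 0.2], [0, 0, 0, 0, 0, 25, 0.2], [0, 0, 0, 0, 0, 18, 0.2], [0, 0, 0, 0, 0, 10, 0.2], [0, 0, 0, 0, 0, 5, 0.2], [0, 0, 0, 0, 0, 2, 0.2], [0, 0, 0, 0, 0, 0, 0.2]]])

```text
time: 8.65
tcp_pos: [0.6385, -0.1261, 0.0871]
tool_rot: [2.222, 2.219, 0.001]
ft_force: [-0.2, -0.8, -2.6]
gripper_width: 0.0382
gripper_force: 69.6
```

Request:
jog_arm(deltas=[[[0, 0, 0, 0, 0, 1, 0.2], [0, 0, 0, 0, 0, 1, 0.2], [0, 0, 0, 0, 0, 1, 0.2], [0, 0, 0, 0, 0, 1, 0.2], [0, 0, 0, 0, 0, 0, 0.2]]])

```text
time: 9.15
tcp_pos: [0.6379, -0.126, 0.0822]
tool_rot: [-2.223, -2.22, 0.0]
ft_force: [0.2, -0.3, -3.0]
gripper_width: 0.0383
gripper_force: 69.6
```

Request:
jog_arm(deltas=[[[0, 0, 0, 0, 0, 1, 0.2], [0, 0, 0, 0, 0, 1, 0.2], [0, 0, 0, 0, 0, 1, 0.2], [0, 0, 0, 0, 0, 0, 0.2]]])

```text
time: 9.55
tcp_pos: [0.6378, -0.126, 0.0791]
tool_rot: [-2.223, -2.22, 0.0]
ft_force: [-1.1, -0.1, -2.6]
gripper_width: 0.038
gripper_force: 69.6
```

Request:
jog_arm(deltas=[[[0, 0, 0, 0, 0, 1, 0.2], [0, 0, 0, 0, 0, 0, 0.2]]])

```text
time: 9.75
tcp_pos: [0.6381, -0.126, 0.0784]
tool_rot: [2.223, 2.22, 0.0]
ft_force: [0.9, 0.3, -2.0]
gripper_width: 0.038
gripper_force: 70.0
```

Request:
jog_arm(deltas=[[[0, 0, 0, 0, 0, 1, 0.2], [0, 0, 0, 0, 0, 0, 0.2]]])

```text
time: 9.95
tcp_pos: [0.6381, -0.1261, 0.0783]
tool_rot: [2.223, 2.219, 0.0]
ft_force: [-1.7, 0.3, 4.6]
gripper_width: 0.0379
gripper_force: 70.7
```

Request:
jog_arm(deltas=[[[0, 0, 0, 0, 0, 0, 0.45], [0, 0, 0, 0, 0, 0, 0.6], [0, 0, 0, 0, 0, 0, 0.8], [0, 0, 0, 0, 0, 0, 1], [0, 0, 0, 0, 0, 0, 1], [0, 0, 0, 0, 0, 0, 1], [0, 0, 0, 0, 0, -5, 1], [0, 0, 0, 0, 0, -20, 1], [0, 0, 0, 0, 0, -30, 1], [0, 0, 0, 0, 0, -30, 1]]])

```text
time: 10.95
tcp_pos: [0.6378, -0.126, 0.1632]
tool_rot: [-2.223, -2.219, 0.001]
ft_force: [0.4, -0.1, -0.2]
gripper_width: 0.0854
gripper_force: 0.0
```

Request:
jog_arm(deltas=[[[0, 0, 0, 0, 0, -30, 1], [0, 0, -4, -25, 4, -20, 1], [0, 0, -5, -30, 5, 0, 1], [0, 0, 0, -30, 5, 0, 1], [0, 0, 0, -30, 0, 0, 1], [0, 0, 0, -30, 0, 0, 1], [0, 0, 0, 0, 0, 0, 1]]])

```text
time: 11.65
tcp_pos: [0.6679, -0.2726, 0.212]
tool_rot: [2.045, 2.382, -0.002]
ft_force: [0.2, 1.2, -0.3]
gripper_width: 0.0849
gripper_force: 0.0
```

Run:
```python
from h import *
s=read_state();print(s["tcp_pos"],s["tool_rot"])
save("top","t3"); save("side","s3"); save("wrist","w3")
for t,z in [("jar",.006),("tray",0),("pad",.006),("handle",.085),("bay",0)]:
    for c in("top","side","wrist"):
        for r in place_of(c,t)[:1]: print(t,c,np.array(r["pixel"]),round(r["confidence"],2),at_z(c,r["pixel"],z))
```

```text
[ 0.6679 -0.2726  0.212 ] [ 2.0455  2.3825 -0.0018]
jar top [161.3 294.9] 0.25 [0.401  0.3214 0.006 ]
jar side [331.  306.3] 0.59 [ 0.6424 -0.1311  0.006 ]
jar wrist [269.3   5.7] 0.77 [ 0.6379 -0.1217  0.006 ]
tray top [406.1 172.1] 0.62 [ 0.6446 -0.1471  0.    ]
tray side [331.3 315.2] 0.56 [ 0.6413 -0.1466  0.    ]
tray wrist [267.1  37.5] 0.75 [ 0.6396 -0.1462  0.    ]
pad top [397.5 173.1] 0.71 [ 0.6409 -0.1291  0.006 ]
pad side [327.4 304.7] 0.92 [ 0.636  -0.1272  0.006 ]
handle top [446.3 157.6] 0.75 [ 0.6502 -0.2014  0.085 ]
handle side [344.2 319.8] 0.76 [ 0.6479 -0.2017  0.085 ]
bay top [337.6 161.2] 0.64 [ 0.6658 -0.0131  0.    ]
bay side [336.8 257.8] 0.62 [ 0.6718 -0.0143  0.    ]
```

View pics/w3.png

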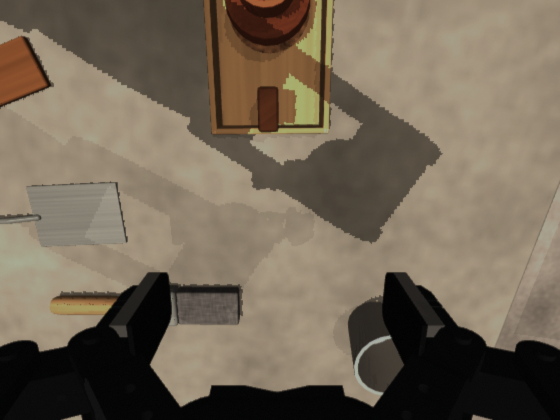

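The wrist view shows the jar standing on the pad and the fin at columns 258–278. The tray's edges line up with the tool to within about 1°.

Run:
```python
from h import *
a=at_z("wrist",(270.5,133),.04); y=np.deg2rad(99.2); u=np.array([np.cos(y),np.sin(y),0])
l,r=at_z("wrist",(213,133),.04),at_z("wrist",(328,133),.04); print(np.linalg.norm(r-l),np.rad2deg(np.arctan2(*(r-l)[1::-1])))
print("tail",a,"handle",a+.022*u)
for v in(87,110,115): print(v,at_z("wrist",(268,v),.1))
s=read_state(); h=np.array([0.6500,-0.2015,0]);
M=R.from_rotvec(s["tool_rot"]).as_matrix(); print(M[:,0],M.T@((a+.022*u)-s["tcp_pos"])*1000, M.T@(h-s["tcp_pos"])*1000)
```

```text
0.09804816737488606 8.970951897235821
tail [ 0.6553 -0.2257  0.04  ] handle [ 0.6518 -0.2039  0.04  ]
87 [ 0.6493 -0.1902  0.1   ]
110 [ 0.6515 -0.2048  0.1   ]
115 [ 0.652  -0.2081  0.1   ]
[-0.1549  0.9879 -0.    ] [ 66.4859  -5.7614 172.2729] [ 69.179  -7.169 212.273]
```

Request:
jog_arm(deltas=[[[0, 0, 0, 25, -2, 0, 1], [0, 0, 0, 25, -2, 10, 1], [0, 0, 0, 17, -2, 20, 1], [0, 0, 0, 0, 0, 30, 1], [0, 0, 0, 0, 0, 30, 1], [0, 0, 0, 0, 0, 25, 1], [0, 0, 0, 0, 0, 20, 1], [0, 0, 0, 0, 0, 11, 1], [0, 0, 0, 0, 0, 0, 1], [0, 0, 0, 0, 0, 0, 1]]])

```text
time: 13.55
tcp_pos: [0.6521, -0.2038, 0.0671]
tool_rot: [2.041, 2.386, 0.001]
ft_force: [0.6, 0.1, 0.9]
gripper_width: 0.0853
gripper_force: 0.0
```

Request:
jog_arm(deltas=[[[0, 0, 0, 0, 0, 0, 0.6], [0, 0, 0, 0, 0, 0, 0.4], [0, 0, 0, 0, 0, 0, 0.25], [0, 0, 0, 0, 0, 0, 0.15], [0, 0, 0, 0, 0, 0, 0.05], [0, 0, 0, 0, 0, 0, 0], [0, 0, 0, 0, 0, 0, 0], [0, 0, 0, 0, 0, 0, 0]]])

```text
time: 14.35
tcp_pos: [0.6514, -0.2036, 0.0667]
tool_rot: [-2.042, -2.388, 0.001]
ft_force: [-2.3, -0.2, 4.6]
gripper_width: 0.0131
gripper_force: 59.5
```

Request:
jog_arm(deltas=[[[0, 0, 0, 0, 0, -0.5, 0], [0, 0, 0.6, 0, 0.8, 0, 0], [0, 0, 1, 0, 1.6, 0, 0], [0, 0, 1.1, 0, 1.8, 0, 0], [0, 0, 1.1, 0, 1.8, 0, 0], [0, 0, 1.1, 0, 1.8, 0, 0], [0, 0, 1.1, 0, 1.8, 0, 0], [0, 0, 1.1, 0, 1.8, 0, 0], [0, 0, 1.1, 0, 1.8, 0, 0], [0, 0, 1.1, 0, 1.6, 0, 0]]])

```text
time: 15.35
tcp_pos: [0.6664, -0.2022, 0.0667]
tool_rot: [-2.231, -2.212, 0.0]
ft_force: [-4.0, 1.8, 2.0]
gripper_width: 0.0131
gripper_force: 59.5
```

Request:
jog_arm(deltas=[[[0, 0, 0, 0, 0, 0, 0], [0, 0, 0, 0, 0, 0, 0]]])

```text
time: 15.55
tcp_pos: [0.6667, -0.2022, 0.0666]
tool_rot: [2.229, 2.213, 0.001]
ft_force: [-2.1, 1.3, 1.3]
gripper_width: 0.0134
gripper_force: 59.2
```

Run:
```python
from h import *
s=read_state();print(s["tcp_pos"],np.rad2deg(2*np.arctan2(s["tool_rot"][1],s["tool_rot"][0])),s["wrist_torque"])
a=save("top","t4")
for t,z in [("tray",0),("pad",.006),("bay",0),("jar",.006)]:
    for c in("top","side"):
        if c=="side": snapshot(c)
        for r in place_of(c,t)[:1]: print(t,c,np.array(r["pixel"]),round(r["confidence"],2),at_z(c,r["pixel"],z))
cv2.imwrite("pics/crop4.png",cv2.resize(a[90:250,260:500,::-1],None,fx=3.3,fy=3.3,interpolation=cv2.INTER_CUBIC))
```

```text
[ 0.6667 -0.2022  0.0666] 89.57671391907178 [0.2089 0.3705 0.0239]
tray top [403.5 160.6] 0.76 [ 0.6679 -0.1427  0.    ]
tray side [345.4 314. ] 0.66 [ 0.6685 -0.1458  0.    ]
pad top [396.6 157.8] 0.65 [ 0.6718 -0.1281  0.006 ]
pad side [345.3 300.8] 0.93 [ 0.6717 -0.1209  0.006 ]
bay top [339.3 157.8] 0.59 [ 0.6728 -0.0165  0.    ]
bay side [339.6 254.9] 0.71 [ 0.6788 -0.0071  0.    ]
jar top [402.7 161.7] 0.74 [ 0.664  -0.1398  0.006 ]
jar side [342.7 307.8] 0.55 [ 0.6643 -0.1356  0.006 ]
```

View pics/crop4.png

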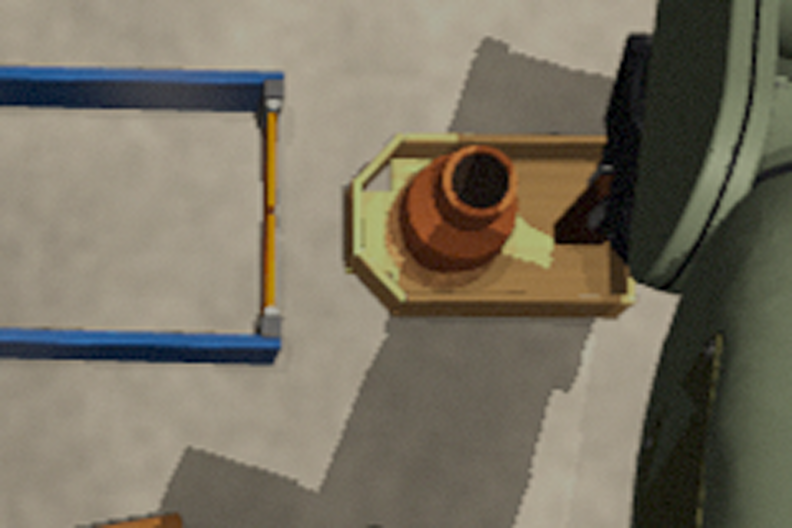

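The crop shows the tray in line with the gate: the gate middle is at crop (270,210) and the tray's nose spans about rows 185–270. The jar's rim is at (479,181).

Run:
```python
from h import *
f=lambda u,v,z:at_z("top",(260+u/3.3,90+v/3.3),z)
for n,u,v,z in[("rim",479,181,.110),("gatemid",270,210,.045),("h1",272,103,.052),("h2",270,318,.052),("trUp",400,134,.04),("trUp2",600,136,.04),("trLo",402,302,.04),("trLo2",630,302,.04),("nose1",352,184,.04),("nose2",350,268,.04)]: print(n,f(u,v,z))
```

```text
rim [ 0.6659 -0.1229  0.11  ]
gatemid [ 0.6682 -0.0174  0.045 ]
h1 [ 0.7298 -0.0183  0.052 ]
h2 [ 0.6032 -0.0163  0.052 ]
trUp [ 0.7157 -0.0933  0.04  ]
trUp2 [ 0.7151 -0.2085  0.04  ]
trLo [ 0.6158 -0.0925  0.04  ]
trLo2 [ 0.6168 -0.2215  0.04  ]
nose1 [ 0.6854 -0.0651  0.04  ]
nose2 [ 0.6356 -0.0632  0.04  ]
```

Request:
jog_arm(deltas=[[[0, 0, 0, 2, 0, 0, 0], [0, 0, 0, 4, 0.1, 0, 0], [0, 0, 0, 4, 0.1, 0, 0], [0, 0, 0, 4, 0.1, 0, 0], [0, 0, 0, 4, 0.1, 0, 0], [0, 0, 0, 4, 0.1, 0, 0], [0, 0, 0, 4, 0.1, 0, 0], [0, 0, 0, 4, 0.1, 0, 0], [0, 0, 0, 4, 0.1, 0, 0], [0, 0, 0, 4, 0.1, 0, 0]]])

```text
time: 17.2
tcp_pos: [0.6674, -0.1639, 0.0667]
tool_rot: [-2.229, -2.214, 0.0]
ft_force: [0.3, -2.6, -1.7]
gripper_width: 0.0132
gripper_force: 58.7
```

Request:
jog_arm(deltas=[[[0, 0, 0, 3, 0, 0, 0], [0, 0, 0, 3, 0, 0, 0], [0, 0, 0, 3, 0, 0, 0], [0, 0, 0, 3, 0, 0, 0], [0, 0, 0, 3, 0, 0, 0], [0, 0, 0, 3, 0, 0, 0]]])

```text
time: 17.8
tcp_pos: [0.6676, -0.1464, 0.0669]
tool_rot: [2.229, 2.213, -0.0]
ft_force: [-0.6, -5.0, -1.7]
gripper_width: 0.0134
gripper_force: 58.8
```

Request:
jog_arm(deltas=[[[0, 0, 0, 3, 0, 0, 0], [0, 0, 0, 3, 0, 0, 0], [0, 0, 0, 3, 0, 0, 0], [0, 0, 0, 3, 0, 0, 0], [0, 0, 0, 3, 0, 0, 0], [0, 0, 0, 3, 0, 0, 0], [0, 0, 0, 3, 0, 0, 0], [0, 0, 0, 3, 0, 0, 0], [0, 0, 0, 3, 0, 0, 0], [0, 0, 0, 3, 0, 0, 0]]])

```text
time: 18.8
tcp_pos: [0.6682, -0.1184, 0.0676]
tool_rot: [2.224, 2.212, -0.003]
ft_force: [-1.1, -11.6, 1.2]
gripper_width: 0.0131
gripper_force: 59.2
```

Request:
jog_arm(deltas=[[[0, 0, 0, 3, 0, 0, 0], [0, 0, 0, 3, 0, 0, 0], [0, 0, 0, 3, 0, 0, 0], [0, 0, 0, 3, 0, 0, 0], [0, 0, 0, 3, 0, 0, 0], [0, 0, 0, 3, 0, 0, 0], [0, 0, 0, 3, 0, 0, 0], [0, 0, 0, 3, 0, 0, 0], [0, 0, 0, 3, 0, 0, 0], [0, 0, 0, 3, 0, 0, 0]]])

```text
time: 19.8
tcp_pos: [0.668, -0.0862, 0.0669]
tool_rot: [2.229, 2.214, -0.0]
ft_force: [0.2, -4.9, -1.4]
gripper_width: 0.0129
gripper_force: 58.8
```

Run:
```python
from h import *
s=read_state();print(s["tcp_pos"],s["wrist_torque"])
a=save("top","t5")
cv2.imwrite("pics/crop5.png",cv2.resize(a[90:250,170:410,::-1],None,fx=3.3,fy=3.3,interpolation=cv2.INTER_CUBIC))
```

```text
[ 0.668  -0.0862  0.0669] [-0.9515 -0.0316 -0.0253]
```

View pics/crop5.png

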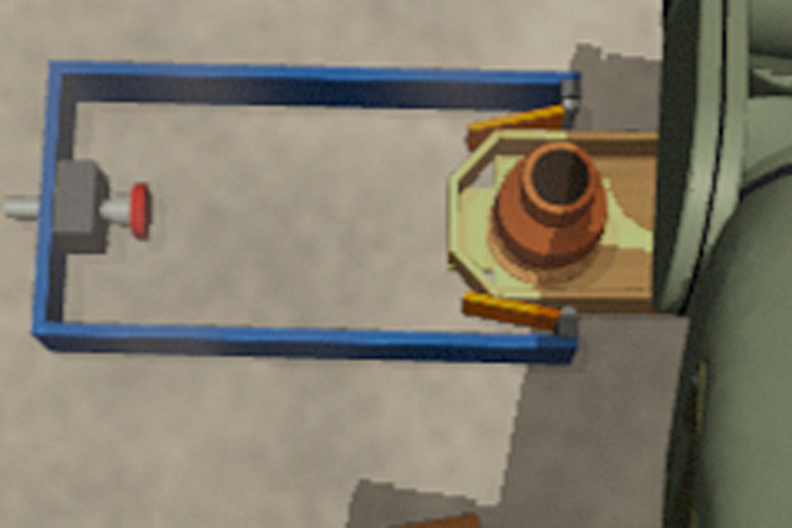

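The crop shows both leaves pushed wide open by the tray, the jar standing on the cork, and the stop face at crop column ~150. About 170 mm of travel is left.

Request:
jog_arm(deltas=[[[0, 0, 0, 3, 0, 0, 0], [0, 0, 0, 4, 0.1, 0, 0], [0, 0, 0, 4, 0, 0, 0], [0, 0, 0, 4, 0.1, 0, 0], [0, 0, 0, 4, 0, 0, 0], [0, 0, 0, 4, 0.1, 0, 0], [0, 0, 0, 4, 0, 0, 0], [0, 0, 0, 4, 0.1, 0, 0], [0, 0, 0, 4, 0, 0, 0], [0, 0, 0, 4, 0, 0, 0]]])

```text
time: 20.85
tcp_pos: [0.6686, -0.0469, 0.0668]
tool_rot: [-2.229, -2.214, 0.0]
ft_force: [0.4, -4.0, -2.0]
gripper_width: 0.0131
gripper_force: 58.8
```

Request:
jog_arm(deltas=[[[0, 0, 0, 4, 0, 0, 0], [0, 0, 0, 4, 0.1, 0, 0], [0, 0, 0, 4, 0, 0, 0], [0, 0, 0, 4, 0.1, 0, 0], [0, 0, 0, 4, 0, 0, 0], [0, 0, 0, 4, 0.1, 0, 0], [0, 0, 0, 4, 0, 0, 0], [0, 0, 0, 4, 0.1, 0, 0], [0, 0, 0, 4, 0, 0, 0], [0, 0, 0, 4, 0, 0, 0]]])

```text
time: 21.85
tcp_pos: [0.6693, -0.007, 0.0668]
tool_rot: [2.229, 2.214, -0.0]
ft_force: [0.5, -3.8, -1.8]
gripper_width: 0.0132
gripper_force: 58.8
```

Request:
jog_arm(deltas=[[[0, 0, 0, 4, 0, 0, 0], [0, 0, 0, 4, 0.1, 0, 0], [0, 0, 0, 4, 0, 0, 0], [0, 0, 0, 4, 0.1, 0, 0], [0, 0, 0, 4, 0, 0, 0], [0, 0, 0, 4, 0.1, 0, 0], [0, 0, 0, 4, 0, 0, 0], [0, 0, 0, 4, 0.1, 0, 0], [0, 0, 0, 3, 0, 0, 0], [0, 0, 0, 3, 0, 0, 0]]])

```text
time: 22.85
tcp_pos: [0.6699, 0.031, 0.0668]
tool_rot: [2.229, 2.214, -0.0]
ft_force: [0.4, -3.4, -1.8]
gripper_width: 0.0134
gripper_force: 58.7
```

Request:
jog_arm(deltas=[[[0, 0, 0, 3, 0, 0, 0], [0, 0, 0, 3, 0, 0, 0], [0, 0, 0, 3, 0, 0, 0], [0, 0, 0, 3, 0, 0, 0], [0, 0, 0, 3, 0, 0, 0], [0, 0, 0, 3, 0, 0, 0], [0, 0, 0, 2, 0, 0, 0], [0, 0, 0, 2, 0, 0, 0], [0, 0, 0, 2, 0, 0, 0], [0, 0, 0, 2, 0, 0, 0]]])

```text
time: 23.85
tcp_pos: [0.6701, 0.0568, 0.0668]
tool_rot: [2.229, 2.214, -0.0]
ft_force: [-0.1, -4.8, -2.3]
gripper_width: 0.0132
gripper_force: 58.7
```

Request:
jog_arm(deltas=[[[0, 0, 0, 1.5, 0, 0, 0], [0, 0, 0, 1.5, 0, 0, 0], [0, 0, 0, 1.5, 0, 0, 0], [0, 0, 0, 1.5, 0, 0, 0]]])

```text
time: 24.25
tcp_pos: [0.6702, 0.0628, 0.0668]
tool_rot: [2.229, 2.214, -0.0]
ft_force: [-0.5, -3.5, -2.0]
gripper_width: 0.0132
gripper_force: 58.8
```

Request:
jog_arm(deltas=[[[0, 0, 0, 1.5, 0, 0, 0], [0, 0, 0, 1.5, 0, 0, 0], [0, 0, 0, 1.5, 0, 0, 0]]])

```text
time: 24.55
tcp_pos: [0.6701, 0.0676, 0.0667]
tool_rot: [-2.229, -2.213, -0.0]
ft_force: [0.7, -3.0, -2.4]
gripper_width: 0.0136
gripper_force: 58.7
```

Request:
jog_arm(deltas=[[[0, 0, 0, 1.5, 0, 0, 0], [0, 0, 0, 1.5, 0, 0, 0], [0, 0, 0, 1.5, 0, 0, 0]]])

```text
time: 24.85
tcp_pos: [0.6702, 0.0719, 0.0667]
tool_rot: [-2.229, -2.214, 0.0]
ft_force: [0.1, -2.2, -2.3]
gripper_width: 0.0134
gripper_force: 58.8
```

Nose at y≈0.210 with no contact yet; continuing slowly.

Request:
jog_arm(deltas=[[[0, 0, 0, 1.5, 0, 0, 0], [0, 0, 0, 1.5, 0, 0, 0], [0, 0, 0, 1.5, 0, 0, 0]]])

```text
time: 25.15
tcp_pos: [0.6702, 0.0764, 0.0667]
tool_rot: [-2.229, -2.214, 0.0]
ft_force: [-1.1, -2.1, -3.0]
gripper_width: 0.0135
gripper_force: 58.7
```

Request:
jog_arm(deltas=[[[0, 0, 0, 1.5, 0, 0, 0], [0, 0, 0, 1.5, 0, 0, 0]]])

```text
time: 25.35
tcp_pos: [0.6703, 0.0794, 0.0668]
tool_rot: [2.229, 2.214, -0.0]
ft_force: [-0.1, -1.9, -1.8]
gripper_width: 0.0131
gripper_force: 58.7
```

Request:
jog_arm(deltas=[[[0, 0, 0, 1.5, 0, 0, 0], [0, 0, 0, 1.5, 0, 0, 0]]])

```text
time: 25.55
tcp_pos: [0.6703, 0.0824, 0.0668]
tool_rot: [2.229, 2.214, -0.0]
ft_force: [-0.4, -1.5, -2.2]
gripper_width: 0.0131
gripper_force: 58.7
```

Request:
jog_arm(deltas=[[[0, 0, 0, 1.5, 0, 0, 0], [0, 0, 0, 1, 0, 0, 0]]])

```text
time: 25.75
tcp_pos: [0.6703, 0.0849, 0.0668]
tool_rot: [2.229, 2.214, -0.0]
ft_force: [-0.5, -3.2, -2.9]
gripper_width: 0.0131
gripper_force: 58.7
```

Request:
jog_arm(deltas=[[[0, 0, 0, 1, 0, 0, 0], [0, 0, 0, 1, 0, 0, 0]]])

```text
time: 25.95
tcp_pos: [0.6703, 0.0868, 0.0668]
tool_rot: [2.229, 2.214, -0.0]
ft_force: [0.3, -2.2, -2.1]
gripper_width: 0.0132
gripper_force: 58.7
```

Request:
jog_arm(deltas=[[[0, 0, 0, 1, 0, 0, 0], [0, 0, 0, 1, 0, 0, 0]]])

```text
time: 26.15
tcp_pos: [0.6703, 0.0888, 0.0668]
tool_rot: [2.229, 2.214, -0.0]
ft_force: [-0.5, -2.9, -3.6]
gripper_width: 0.0133
gripper_force: 58.7
```

Request:
jog_arm(deltas=[[[0, 0, 0, 1, 0, 0, 0], [0, 0, 0, 1, 0, 0, 0]]])

```text
time: 26.35
tcp_pos: [0.6704, 0.0907, 0.0668]
tool_rot: [2.229, 2.214, -0.001]
ft_force: [-0.0, -5.4, -0.9]
gripper_width: 0.0132
gripper_force: 58.8
```

Request:
jog_arm(deltas=[[[0, 0, 0, 1, 0, 0, 0], [0, 0, 0, 0, 0, 0, 0]]])

```text
time: 26.55
tcp_pos: [0.6704, 0.0908, 0.067]
tool_rot: [2.228, 2.213, -0.002]
ft_force: [-0.3, -5.0, -2.1]
gripper_width: 0.0135
gripper_force: 58.8
```

Request:
jog_arm(deltas=[[[0, 0, 0, 1, 0, 0, 0], [0, 0, 0, 1, 0, 0, 0]]])

```text
time: 26.75
tcp_pos: [0.6705, 0.0918, 0.0672]
tool_rot: [2.226, 2.213, -0.004]
ft_force: [0.1, -8.6, 0.2]
gripper_width: 0.0134
gripper_force: 59.0
```

Request:
jog_arm(deltas=[[[0, 0, 0, 1, 0, 0, 0], [0, 0, 0, 1, 0, 0, 0], [0, 0, 0, 0, 0, 0, 0]]])

```text
time: 27.05
tcp_pos: [0.6706, 0.0932, 0.0674]
tool_rot: [2.226, 2.212, -0.004]
ft_force: [-1.6, -9.7, -1.0]
gripper_width: 0.0132
gripper_force: 59.1
```

Request:
jog_arm(deltas=[[[0, 0, 0, 1, 0, 0, 0], [0, 0, 0, 1, 0, 0, 0], [0, 0, 0, 0, 0, 0, 0]]])

```text
time: 27.35
tcp_pos: [0.6706, 0.0945, 0.0676]
tool_rot: [2.225, 2.212, -0.006]
ft_force: [-0.9, -11.1, 0.9]
gripper_width: 0.0133
gripper_force: 59.2
```

Request:
jog_arm(deltas=[[[0, 0, 0, 1, 0, 0, 0], [0, 0, 0, 1, 0, 0, 0], [0, 0, 0, 0, 0, 0, 0], [0, 0, 0, 0, 0, 0, 0], [0, 0, 0, 0, 0, 0, 0], [0, 0, 0, 0, 0, 0, 0], [0, 0, 0, 0, 0, 0, 0]]])

```text
time: 28.05
tcp_pos: [0.6706, 0.0957, 0.0677]
tool_rot: [2.225, 2.211, -0.007]
ft_force: [-0.3, -13.3, 1.7]
gripper_width: 0.0132
gripper_force: 59.3
```

Request:
jog_arm(deltas=[[[0, 0, 0, -1, 0, 0, 0], [0, 0, 0, -1, 0, 0, 0], [0, 0, 0, -1, 0, 0, 0], [0, 0, 0, 0, 0, 0, 0]]])

```text
time: 28.45
tcp_pos: [0.6704, 0.0949, 0.0671]
tool_rot: [2.228, 2.212, -0.003]
ft_force: [0.3, -7.2, -1.1]
gripper_width: 0.0128
gripper_force: 58.9
```

Request:
jog_arm(deltas=[[[0, 0, 0, -1, 0, 0, 0], [0, 0, 0, -1, 0, 0, 0], [0, 0, 0, 0, 0, 0, 0]]])

```text
time: 28.75
tcp_pos: [0.6704, 0.0937, 0.0669]
tool_rot: [2.228, 2.213, -0.002]
ft_force: [-1.2, -5.6, -2.1]
gripper_width: 0.0135
gripper_force: 58.8
```

Request:
jog_arm(deltas=[[[0, 0, 0, -1, 0, 0, 0], [0, 0, 0, -1, 0, 0, 0], [0, 0, 0, 0, 0, 0, 0]]])

```text
time: 29.05
tcp_pos: [0.6704, 0.0926, 0.0667]
tool_rot: [2.229, 2.214, -0.0]
ft_force: [-0.2, -3.7, -1.8]
gripper_width: 0.0133
gripper_force: 58.7
```

Request:
jog_arm(deltas=[[[0, 0, 0, -0.7, 0, 0.5, 0], [0, 0, 0, -0.5, 0, 0, 0], [0, 0, 0, 0, 0, 0, 0]]])

```text
time: 29.35
tcp_pos: [0.6704, 0.0921, 0.0666]
tool_rot: [-2.229, -2.214, -0.001]
ft_force: [-1.0, -1.4, 0.4]
gripper_width: 0.0135
gripper_force: 59.1
```

Request:
jog_arm(deltas=[[[0, 0, 0, 0, 0, 0, 0.25], [0, 0, 0, 0, 0, 0, 0.4], [0, 0, 0, 0, 0, 0, 0.6], [0, 0, 0, 0, 0, 0, 0.8], [0, 0, 0, 0, 0, 0, 0.8], [0, 0, 0, 0, 0, 0, 0.8], [0, 0, 0, 0, 0, -10, 0.8], [0, 0, 0, 0, 0, -25, 0.8], [0, 0, 0, 0, 0, -35, 0.8], [0, 0, 0, 0, 0, -35, 0.8]]])

```text
time: 30.35
tcp_pos: [0.6702, 0.0915, 0.1729]
tool_rot: [-2.229, -2.214, 0.0]
ft_force: [0.7, 0.4, -0.2]
gripper_width: 0.0685
gripper_force: 0.0
```

Request:
jog_arm(deltas=[[[0, 0, 0, -40, 0, -20, 0.8], [0, 0, 0, -45, 0, 0, 0.8], [0, 0, 0, -45, 0, 0, 0.8], [0, 0, 0, -45, 0, 0, 0.8], [0, 0, 0, -45, 0, 0, 0.8], [0, 0, 0, -40, 0, 0, 0.8], [0, 0, 0, -30, 0, 0, 0.8], [0, 0, 0, 0, 0, 0, 0.8], [0, 0, 0, 0, 0, 0, 0.8]]])

```text
time: 31.25
tcp_pos: [0.6683, -0.1988, 0.1918]
tool_rot: [-2.231, -2.212, -0.001]
ft_force: [0.3, 0.2, -1.2]
gripper_width: 0.0683
gripper_force: 0.0
```

Run:
```python
from h import *
s=read_state();print(s["time"],s["tcp_pos"],s["ft_force"])
a=save("top","t6")
cv2.imwrite("pics/crop6.png",cv2.resize(a[95:215,160:370,::-1],None,fx=3.8,fy=3.8,interpolation=cv2.INTER_CUBIC))
b=save("side","s6")
cv2.imwrite("pics/crop6s.png",cv2.resize(b[100:290,160:400,::-1],None,fx=3.1,fy=3.1,interpolation=cv2.INTER_CUBIC))
```

```text
31.25 [ 0.6683 -0.1988  0.1918] [ 0.3279  0.2046 -1.2088]
```

View pics/crop6.png

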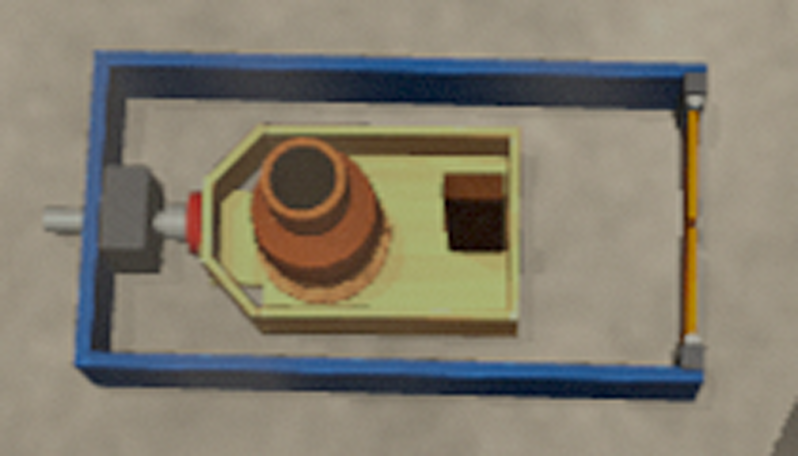

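View pics/crop6s.png

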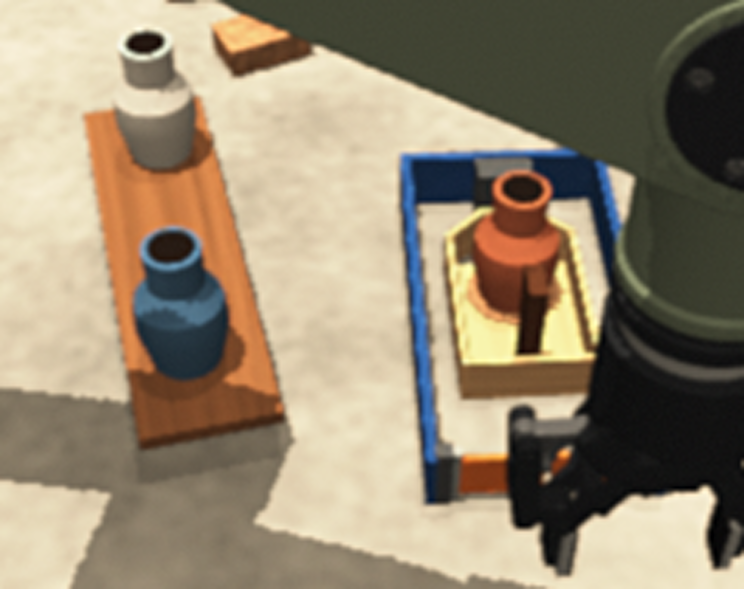

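The tray's nose touches the red pad (crop (200,222)), and the gate leaves are shut and in line at column ~691. The jar stands on the cork (rim at about (303,175)), and the white and blue jars have not moved. Handing in.

```bash
python3 -c "
from plant import *
print(sign_off())"
```

```text
the job is handed in; nothing more can be done
None
```

The job is handed in: the last pictures show the terracotta jar standing on the cork pad, the tray against the red stop pad after about 10 N of pressing, the gate shut, and the white and blue jars in place; the hand-in gave no verdict.

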